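Rest the pocket multimeter on its sloping bench stand

TASK

Pick up the pocket multimeter (the thick dark one with the round dial, not the calculator) and lay it gently on the narrow sloping aluminium rest of the bench stand: display up, along the slope and centred on it, with the display end uphill and the other end at the little lip. Let go of it there, and leave the calculator and the bottle where they are.

Things in the scene. Friction and masses are not known exactly. Their poses are not given: they have to be found in the camera images.
- meter: Loose pocket multimeter lying display up: dark grey rounded block 130 mm long (x), 56 wide (y), 30 thick (z), about 0.26 kg. Pale display near its +x end; round black dial with a grey knob, 8 mm proud, 12 mm from the middle towards -x; three round sockets near the -x end. Origin: centre of the underside; x to the display end, z out of the display face. Grip from above across the 56 mm width.
- rest: Sloping aluminium strip on a fixed dark stand: 40 mm wide, x -69 to +45 mm. Frame tilted with it: x uphill, 20 deg above level, y level across, z normal to its upper face; low end towards the robot. Origin on the upper face, 90 mm above the bench, where the middle of the meter's underside comes when its end touches the lip (lip face at x = -65 mm, 10 mm high). Base plate 130 x 90 mm.
- calculator: A loose white desk calculator, 140 x 78 x 14 mm, flat, with a grid of grey keys and a display strip, to be left alone. Origin: centre of the underside; x points to its display end.
- bottle: A loose white squeeze bottle standing upright, 52 mm diameter, 85 mm tall, beyond the other things, to be left alone. Origin: centre of the underside.

How it is judged:
At the end, for the whole second after the job is handed in: The meter lies released, still and flat on the rest (within 6 mm, 5.7 deg), display up, display end uphill, along the slope within 12 deg, centred within 14 mm across, lower end from the lip to 20 mm above it. Calculator and bottle within 30 mm of their starts (x of meter in the frame of rest between -0.008 and 0.02 m and y of meter in the frame of rest between -0.014 and 0.014 m and z of meter in the frame of rest between -0.004 and 0.006 m and angle between the z axis of meter and the z axis of rest, either way round below 0.1 rad and angle between the x axis of meter and the x axis of rest, either way round below 0.21 rad and angle between meter's own x axis and vertical below 1.4 rad and angle between meter's own z axis and vertical below 0.6 rad and linear speed of meter below 0.02 m/s and distance of each of calculator, bottle from where it was at the start of the episode below 0.03 m); the robot touches nothing.
It fails at once if the multimeter is dropped or thrown (faster than 0.7 m/s while nothing of the robot touches it) (linear speed of meter above 0.7 m/s and contact force between meter and the fingers below 0.05 N and contact force between meter and the arm below 0.05 N).
It fails at once if the calculator is moved more than 30 mm (distance of calculator from where it was at the start of the episode above 0.03 m).
It fails at once if the bottle is moved more than 30 mm or tipped over (distance of bottle from where it was at the start of the episode above 0.03 m or angle between bottle's own z axis and vertical above 0.5 rad).
It also fails if it takes over 40 s, if anything falls off the work surface, if the arm or the gripper's body presses on something with over 40 N, if the wrist force passes 120 N, or if a joint passes its speed limit or range.

ROBOT

A 7-joint arm with a two-finger parallel gripper is mounted at the origin on the work surface. World frame = base frame: x ahead of the robot, y to its left, z up, the work surface at z = 0. Lengths are in m, angles in rad, forces in N, time in s.
With the tool pointing down it reaches from about 0.425 to 1.025 m from the base axis. Payload 9.4 kg.
Tool frame: the origin (TCP) lies between the finger pads; the fingertips stand 25 mm ahead of it and the grasp point (between the pads) lies 6 mm ahead of it; z points along the fingers, y is the line along which they close (so a half turn about z gives the same grasp; the last joint's range is limited). The gripper opens to 85 mm and grips with 20 to 120 N. Pads are 22 mm wide; open, the fingers measure 114 mm over their backs; the gripper's body (76 mm by 85 mm) begins 54 mm behind the grasp point. The pads swing forward as they close: fully open they stand 13 mm farther back than shut.
Start: joints at [-0.077, 0.599, -0.003, 1.599, 0.002, 0.943, -0.08], TCP at [0.725, -0, 0.256] pointing down, gripper open.
Joint ranges: [-2.57, 2.57], [-0.35, 1.97], [-1.29, 1.29], [0.11, 2.56], [-1.05, 4.19], [0.11, 1.86], [-2.63, 2.63]. Speed limits (rad/s): [2.22, 2.22, 3.01, 3.01, 3.14, 3.14, 3.14].

INTERFACE

Orientations are given as a unit quaternion [w, x, y, z].
In Python, from plant import ctrl, eyes, order gives the robot as it stands (ctrl), with the cameras (eyes) and the job (order).
- The arm moves only by the tool pendant, called after ">>>" as name(argument=value, ...) on one line, values as JSON. Schema: {"type":"object","properties":{"offsets":{"type":"string"},"jaw":{"type":"number"},"grip_force":{"type":"number"},"only":{"type":"string"},"quiet":{"type":"boolean"},"lines":{"type":"string"}},"required":["offsets"],"additionalProperties":false}. offsets is a string of 1 to 10 rows, one to a line, with the numbers parted by spaces; each row has 6 numbers: dx, dy, dz in normalised numbers (1 is 60 cm), then a rotation vector rx, ry, rz in a scale on which 1.0 is 2 pi rad; each row is the pose to reach, as a shift and turn from the pose commanded when the call began, along the tool's axes at that moment; what a row does not reach only later rows make up. A row lasts 1/12 s, in which the tool goes at most 0.0417 m and 0.125 rad, less where a joint would pass 70% of its speed; a pose out of reach is approached as far as the arm can. jaw is the finger opening in m, set as the call begins (left out keeps the last). The fingers move at their own pace and stop on an object; grip_force is the grip in N (left out, the last holds). Time passes only in rows, so rows that do not move let the fingers close. The tool returns the time, the measured TCP pose, the force, the opening and the grip force at its end. only (a regular expression) keeps the lines of the reply that match it, lines (a string "A,B") keeps lines A to B, and quiet returns only ok. No shift or turn number may pass 1 either way. Input that does not fit is refused with a message, and nothing moves.
- ctrl.sense(): the state, without advancing time (a new reading comes with each control period).
- eyes.camera(name): name is "scene" or "side" or "wrist"; returns the picture (420x560x3 uint8, red, green, blue); there is no depth.
- eyes.calibration(name): a dict with "mtx" (3x3 intrinsics, pixels), "dist" ([k1, k2, p1, p2, k3] as OpenCV has them; the pictures are not rectified), "view" (4x4, takes a point from world to camera coordinates). Camera axes: x right, y up, looking along -z (the intrinsics and any distortion apply to the point x, -y, -z); pixel columns grow to the right and rows downward; lengths in m; the calibration is good to about 2 mm. A picture is of the moment at which its call begins: read the wrist's pose just before it. calibration takes no time and is no camera call; for the wrist camera it gives the pose at the moment of the call.
- order.hand_in(): hands the job in; it is judged then, once.
The state is a dict: "time_s": time; "q": joint angles; "qvel": joint speeds; "joint_torque": joint torques, N m; "position": TCP position; "ee_rot": TCP orientation; "force": force on the tool from outside, world axes, zero at the start; "ft_torque": the same for the moment, N m; "finger_gap": finger opening in m; "grasp_force": force on a finger pad.
Only numpy, scipy, OpenCV 4.12 (cv2) and the standard library are available. Lean on these libraries where they do the work, as an engineer would, in place of code of your own. Each camera call takes 0.05 s, during which the arm holds its last target. There are 200 camera calls.

## Working session

There is one attempt and no reset: what is moved stays moved. The work goes in short steps, Python scripts to look and compute and a tool call to move; the robot and the scene stay as the last step left them, time stands still between calls to the robot, and variables do not carry over. Pictures are saved under pics/ and viewed, at most 10 in all, crops included, and the job is handed in when it is done.

```bash
ls; mkdir -p pics
```

Create h.py:
```python
import numpy as np, cv2
from plant import ctrl, eyes, order
def snap(n,f):
    s=ctrl.sense(); c=eyes.calibration(n); im=eyes.camera(n)
    cv2.imwrite('pics/%s.png'%f,im[:,:,::-1]); np.savez('pics/%s.npz'%f,mtx=c['mtx'],dist=c['dist'],view=c['view']); return im
def ray(f,uv):
    c=np.load('pics/%s.npz'%f); p=cv2.undistortPoints(np.array([[uv]],float),c['mtx'],c['dist'])[0,0]
    V=c['view']; R=V[:3,:3]; o=-R.T@V[:3,3]; d=R.T@np.array([p[0],-p[1],-1]); return o,d/np.linalg.norm(d)
def tri(obs):
    A=np.zeros((3,3));b=np.zeros(3);rs=[ray(*x) for x in obs]
    for o,d in rs:
        P=np.eye(3)-np.outer(d,d);A+=P;b+=P@o
    x=np.linalg.solve(A,b); return x,max(np.linalg.norm((np.eye(3)-np.outer(d,d))@(x-o)) for o,d in rs)
def onz(f,uv,z):
    o,d=ray(f,uv); return o+d*(z-o[2])/d[2]
def proj(f,X):
    c=np.load('pics/%s.npz'%f);X=np.atleast_2d(X);p=X@c['view'][:3,:3].T+c['view'][:3,3]
    return cv2.projectPoints(p*[1,-1,-1],np.zeros(3),np.zeros(3),c['mtx'],c['dist'])[0][:,0]
```

Run:
```python
from h import *
a=snap('scene','sc');b=snap('side','si');c=snap('wrist','wr')
print(a.shape)
s=ctrl.sense();print(s['position'],s['ee_rot'])
for n in('sc','si','wr'):
    o,d=ray(n,(280,210));print(n,o,d)
```

```text
pics
plant.py
(420, 560, 3)
[7.24687628e-01 5.38863929e-06 2.55614411e-01] [-3.79937053e-04  7.07095693e-01  7.07117630e-01 -4.41045009e-04]
sc [0.92252672 0.49638269 0.90033922] [-0.33858034 -0.46858018 -0.81596321]
si [0.41762632 0.6317901  0.54369252] [ 0.21252447 -0.78250728 -0.58524842]
wr [0.72395849 0.06644756 0.37419804] [ 0.01259101 -0.2585655  -0.96591167]
```

View pics/sc.png

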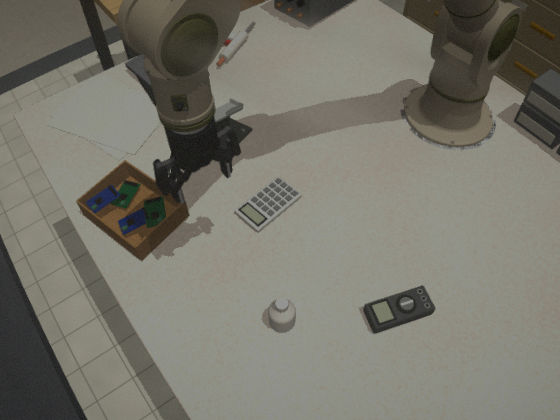

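View pics/si.png

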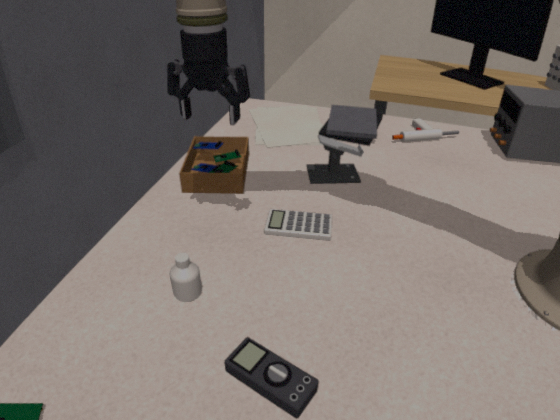

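View pics/wr.png

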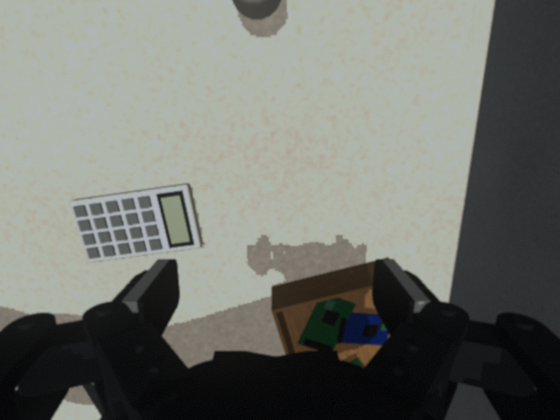

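The scene picture shows the meter at about (400,310), display end to the left. The calculator is at (268,203) and the bottle at (281,315). The side picture shows the meter at (270,375) and the stand at (340,145), with a dark plate above or behind the strip. The wrist picture shows only the calculator and the parts box. I'll enlarge.

Run:
```python
import cv2,numpy as np
r=lambda f,x,y,w,h:cv2.resize(cv2.imread('pics/%s.png'%f)[y:y+h,x:x+w],(400,300),interpolation=cv2.INTER_CUBIC)
a=np.vstack([np.hstack([r('sc',355,275,80,60),r('si',215,330,120,90)]),np.hstack([r('si',300,95,120,90),r('sc',120,40,160,120)])])
cv2.imwrite('pics/crop1.png',a)
```

```text
(no output)
```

View pics/crop1.png

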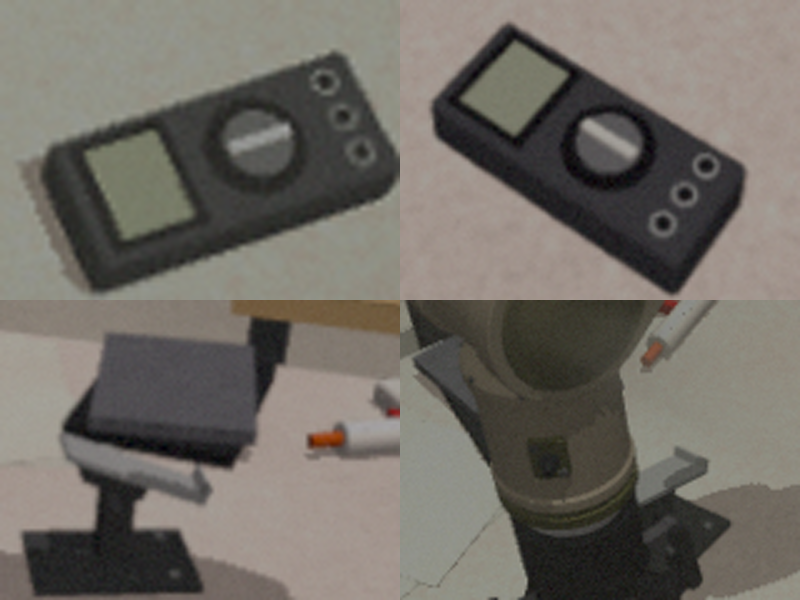

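The scene crop shows the meter's sockets at scene pixels (420,291), (423,298) and (427,305), with the display around (383,312). The side crop shows the matching points. The strip runs from side (320,137) down to the lip at (361,152), and a dark plate overhangs it on the far side. I'll triangulate the meter.

Run:
```python
from h import *
S=[(323,82),(342,117),(362,152),(83,148),(155,128),(192,224),(125,243)]
T=[(706,165),(685,193),(662,223),(513,38),(575,73),(517,138),(458,102)]
P=[]
for s,t in zip(S,T):
    x,e=tri([('sc',(355+s[0]/5-.4,275+s[1]/5-.4)),('si',(215+(t[0]-400)/3.333-.35,330+t[1]/3.333-.35))]);P.append(x);print(x.round(4),round(e,4))
P=np.array(P);d=P[3:].mean(0)-P[:3].mean(0);print('display c',P[3:].mean(0),'sock',P[1],'yaw',np.degrees(np.arctan2(d[1],d[0])),np.linalg.norm(d))
def side(f,n):
    return
```

```text
[0.46   0.3199 0.0293] 0.0005
[0.4653 0.3353 0.03  ] 0.0005
[0.4707 0.3512 0.0311] 0.0002
[0.5567 0.2835 0.0327] 0.0004
[0.526  0.2923 0.029 ] 0.0011
[0.5408 0.3292 0.0258] 0.0016
[0.5693 0.3212 0.0304] 0.0002
display c [0.54820477 0.30655844 0.02949456] sock [0.46525766 0.33532819 0.02997948] yaw -19.224694928053722 0.0878084068278465
```

The rows are not in the units I measure in: shifts go in shares of 60 cm and turns go in shares of 2 pi rad. I convert before sending: 0.306 m / 0.6 = 0.51, -0.176 m / 0.6 = -0.2933, -1.236 rad / 6.2832 = -0.1967.

>>> pendant(offsets="0.51 -0.2933 0 0 0 -0.1967\n0.51 -0.2933 0 0 0 -0.1967\n0.51 -0.2933 0 0 0 -0.1967\n0.51 -0.2933 0 0 0 -0.1967\n0.51 -0.2933 0 0 0 -0.1967\n0.51 -0.2933 0 0 0 -0.1967\n0.51 -0.2933 0 0 0 -0.1967\n0.51 -0.2933 0 0 0 -0.1967\n0.51 -0.2933 0 0 0 -0.1967\n0.51 -0.2933 0 0 0 -0.1967", jaw=0.085)

```text
time_s: 0.98
position: [0.5451, 0.3121, 0.2566]
ee_rot: [-0.001, 0.159, 0.987, 0.001]
force: [0.6, -0.4, 0.3]
finger_gap: 0.0854
grasp_force: 0.0
```

>>> pendant(offsets="0 0 0 0 0 0\n0 0 0 0 0 0\n0 0 0 0 0 0")

```text
time_s: 1.23
position: [0.5497, 0.3047, 0.256]
ee_rot: [0.0, 0.169, 0.986, -0.0]
force: [-0.0, -0.3, 0.1]
finger_gap: 0.0849
grasp_force: 0.0
```

Run:
```python
from h import *
a=snap('scene','sc2');snap('side','si2');c=snap('wrist','wr2')
s=ctrl.sense();print(s['position'],s['ee_rot'],s['q'])
z=lambda f,x,y,w,h:cv2.resize(cv2.imread('pics/%s.png'%f)[y:y+h,x:x+w],(400,300),interpolation=cv2.INTER_CUBIC)
top=np.hstack([z('sc2',120,40,160,120),z('si2',300,95,120,90)])
w=cv2.imread('pics/wr2.png')
bot=np.hstack([cv2.resize(w,(400,300)),cv2.resize(cv2.imread('pics/sc2.png'),(400,300))])
cv2.imwrite('pics/crop2.png',np.vstack([top,bot]))
```

```text
[0.54953363 0.30502011 0.25618494] [ 8.71438499e-05  1.68329211e-01  9.85730803e-01 -2.29109591e-04] [-0.35427178  0.50439208 -0.35832988  1.81439318  0.22554439  0.86300325
  0.41331414]
```

View pics/crop2.png

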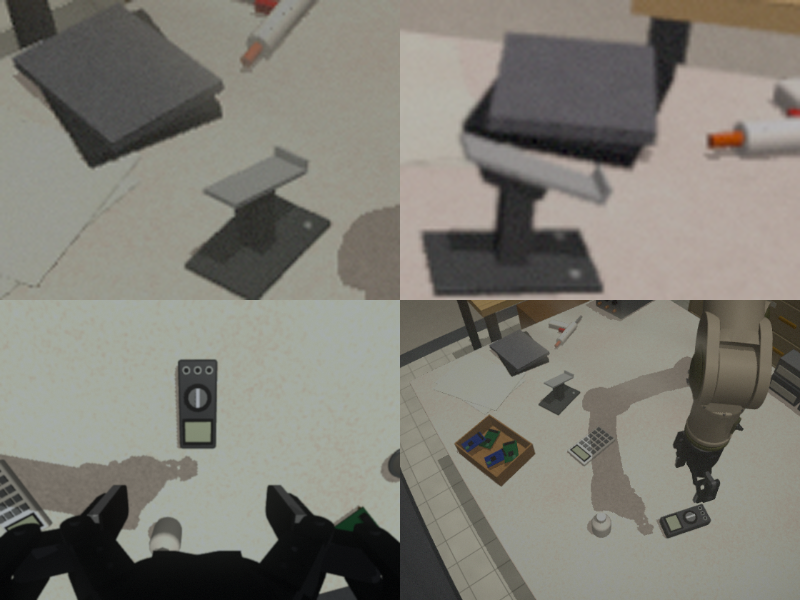

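The wrist view shows the meter upright at about full-image (249–304, 81–207). The dark slab is a pair of books lying well behind the stand, so the rest is clear. Next are large crops of the rest and a fit of the meter outline.

Run:
```python
from h import *
w=cv2.imread('pics/wr2.png');m=(w.max(2)<105).astype(np.uint8);m[:70]=0;m[215:]=0;m[:,:235]=0;m[:,320:]=0
m=cv2.morphologyEx(m,cv2.MORPH_CLOSE,np.ones((9,9)))
cs=max(cv2.findContours(m,0,2)[0],key=cv2.contourArea)
r=cv2.minAreaRect(cs);print(r)
b=cv2.boxPoints(r);P=np.array([onz('wr2',p,.03) for p in b]);print(P.round(4),np.linalg.norm(P-np.roll(P,1,0),axis=1),P.mean(0))
z=lambda f,x,y,w,h:cv2.resize(cv2.imread('pics/%s.png'%f)[y:y+h,x:x+w],(400,600),interpolation=cv2.INTER_CUBIC)
cv2.imwrite('pics/crop3.png',np.hstack([z('sc2',194,90,60,90),z('si2',310,105,60,90)]))
```

```text
((275.5, 145.0), (124.0, 55.0), 90.0)
[[0.4409 0.3144 0.03  ]
 [0.459  0.3663 0.03  ]
 [0.5806 0.3266 0.03  ]
 [0.5606 0.2695 0.03  ]] [0.12786463 0.05491161 0.12784332 0.06047681] [0.51026001 0.31918885 0.03      ]
```

View pics/crop3.png

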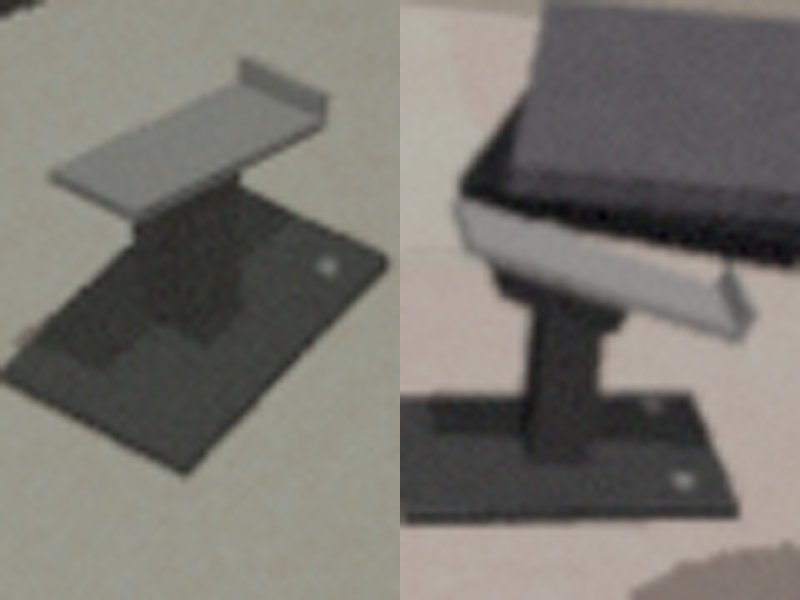

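The rest's edges are clear: the high-end corners are at crop scene (50,177) and (133,215), and the lip tops are at (240,57) and (327,97), with matches in the side view. I'll triangulate these and fit the pose.

Run:
```python
from h import *
from scipy.optimize import least_squares
from scipy.spatial.transform import Rotation as Ro
k=6.6667
M={'A':(45,-20,0),'B':(45,20,0),'Lf':(-67,-20,10),'Ln':(-67,20,10),'If':(-65,-20,0)}
S={'A':(50,177),'B':(133,215),'Lf':(240,57),'Ln':(327,95),'If':(238,88)}
T={'A':(457,203),'B':(470,250),'Lf':(730,260),'Ln':(750,316)}
sc=lambda p:np.array([194+p[0]/k-.43,90+p[1]/k-.43]); si=lambda p:np.array([310+(p[0]-400)/k-.43,105+p[1]/k-.43])
for n in T:
    x,e=tri([('sc2',sc(S[n])),('si2',si(T[n]))]);print(n,x.round(4),round(e,4))
def res(v,full=0):
    R=Ro.from_euler('ZY',[v[3],-v[4]]).as_matrix();f=lambda n:R@(np.array(M[n])/1e3)+v[:3]
    r=[proj('sc2',f(n))[0]-sc(S[n]) for n in S]+[proj('si2',f(n))[0]-si(T[n]) for n in T]
    return np.array(r) if full else np.ravel(r)
s=least_squares(res,[.75,-.2,.09,0,.35],x_scale=[.1,.1,.1,1,1]);print(s.x.round(4),np.degrees(s.x[3:]));print(res(s.x,1).round(2))
np.save('rest.npy',s.x)
for n in S: pass
# base plate corner check (z=0)
print(onz('sc2',sc((5,378)),.004),onz('sc2',sc((185,473)),.004),onz('sc2',sc((388,262)),.004))
```

```text
A [ 0.5748 -0.294   0.1016] 0.0015
B [ 0.5623 -0.2588  0.1012] 0.0007
Lf [ 0.4733 -0.3302  0.0764] 0.0016
Ln [ 0.46   -0.2923  0.0747] 0.0001
[ 0.529  -0.2894  0.0873  0.339   0.3384] [19.42216899 19.38907051]
[[-0.24 -0.72]
 [ 0.52 -0.03]
 [ 0.31 -0.14]
 [ 0.03 -0.04]
 [-0.33 -0.99]
 [-0.74  0.15]
 [-0.39  0.24]
 [-0.38  1.11]
 [ 0.18 -0.  ]]
[ 0.60387606 -0.30576472  0.004     ] [ 0.5756154  -0.22384362  0.004     ] [ 0.45488776 -0.26687121  0.004     ]
```

To row units: 0.222 m / 0.6 = 0.37, 0.21 m / 0.6 = 0.35.

>>> pendant(offsets="0.07 0 0.0667 0 0 0\n0.07 0 0.1333 0 0 0\n0.07 0 0.2 0 0 0\n0.07 0 0.2667 0 0 0\n0.07 0 0.3 0 0 0\n0.07 0 0.325 0 0 0\n0.07 0 0.35 0 0 0\n0.07 0 0.37 0 0 0\n0.07 0 0.37 0 0 0\n0.07 0 0.37 0 0 0", jaw=0.085, grip_force=40)

```text
time_s: 2.22
position: [0.5094, 0.3195, 0.0341]
ee_rot: [-0.0, 0.167, 0.986, -0.0]
force: [1.0, -0.4, 0.2]
finger_gap: 0.0849
grasp_force: 0.0
```

>>> pendant(offsets="0 0 0 0 0 0\n0 0 0 0 0 0\n0 0 0 0 0 0\n0 0 0 0 0 0\n0 0 0 0 0 0\n0 0 0 0 0 0\n0 0 0 0 0 0\n0 0 0 0 0 0", jaw=0.04, grip_force=40)

```text
time_s: 2.88
position: [0.5099, 0.32, 0.0356]
ee_rot: [0.001, 0.167, 0.986, 0.001]
force: [-1.3, -0.4, 6.0]
finger_gap: 0.0553
grasp_force: 42.4
```

To row units: -0.2 m / 0.6 = -0.3333, -0.03 m / 0.6 = -0.05.

>>> pendant(offsets="0 0 -0.0167 0 0 0\n0 0 -0.05 0 0 0\n0 0 -0.1 0 0 0\n0 0 -0.15 0 0 0\n0 0 -0.2 0 0 0\n0 0 -0.25 0 0 0\n0 0 -0.3 0 0 0\n0 0 -0.3333 0 0 0\n0 0 -0.3333 0 0 0")

```text
time_s: 3.63
position: [0.5106, 0.3208, 0.2397]
ee_rot: [0.003, 0.167, 0.986, 0.002]
force: [-0.2, 0.7, -2.6]
finger_gap: 0.055
grasp_force: 43.9
```

>>> pendant(offsets="-0.0167 -0.0417 0 0 0 -0.0048\n-0.0333 -0.0917 0 0 0 -0.0111\n-0.055 -0.1417 0 0 0 -0.0159\n-0.075 -0.1917 0 0 0 -0.0223\n-0.0933 -0.2417 0 0 0 -0.0271\n-0.1133 -0.2917 0 0 0 -0.0334\n-0.1317 -0.3417 0 0 0 -0.0382\n-0.1517 -0.3917 0 0 0 -0.0446\n-0.17 -0.4417 0 0 0 -0.0493\n-0.1833 -0.4733 0 0 0 -0.0541")

```text
time_s: 4.47
position: [0.5188, 0.0117, 0.2339]
ee_rot: [-0.001, -0.002, 1.0, -0.001]
force: [-0.3, -0.3, -2.9]
finger_gap: 0.0552
grasp_force: 43.8
```

Run:
```python
from h import *
s=ctrl.sense();p=s['position'];q=s['ee_rot'];print(p,q,s['q'],s['finger_gap'],s['grasp_force'])
from scipy.spatial.transform import Rotation as Ro
R=Ro.from_quat(np.roll(q,-1));v=np.load('rest.npy');RR=Ro.from_euler('ZY',[v[3],-np.radians(20)])
G=RR*Ro.from_matrix(np.array([[-1,0,0],[0,1,0],[0,0,-1.]]))
n=RR.as_matrix()[:,2]
t=v[:3]+n*(.0345+.10); t[2]=max(t[2],0)
print('to 10cm above',R.inv().apply(t-p),(R.inv()*G).as_rotvec(),t)
Gz=Ro.from_euler('Z',v[3])*Ro.from_matrix(np.array([[-1,0,0],[0,1,0],[0,0,-1.]]))
print((R.inv()*Gz).as_rotvec())
```

```text
[0.51876686 0.01165718 0.2339256 ] [-7.73813920e-04 -2.08187824e-03  9.99997178e-01 -8.42843455e-04] [ 0.20983337  0.41834787 -0.46404143  2.06935205  0.28281808  0.71574192
  1.13963486] 0.0552283720600287 43.83755028247833
to 10cm above [ 0.03444659 -0.31615845  0.02086427] [-0.05983018 -0.34760359 -0.3311696 ] [ 0.48560521 -0.3046767   0.21364674]
[-0.00140704 -0.00181827 -0.33481689]
```

To row units: -0.316 m / 0.6 = -0.5267, 0.021 m / 0.6 = 0.035, -0.348 rad / 6.2832 = -0.0554.

>>> pendant(offsets="0.005 -0.05 0 -0.001 -0.0056 -0.0053\n0.0117 -0.1083 0 -0.0019 -0.0111 -0.0105\n0.0167 -0.1667 0.0033 -0.0029 -0.0166 -0.0159\n0.0233 -0.225 0.0083 -0.0038 -0.0221 -0.021\n0.0283 -0.2833 0.0133 -0.0048 -0.0277 -0.0264\n0.0333 -0.3417 0.0167 -0.0057 -0.0333 -0.0317\n0.04 -0.4 0.0217 -0.0067 -0.0387 -0.0369\n0.0467 -0.45 0.0267 -0.0076 -0.0442 -0.0422\n0.0517 -0.5 0.03 -0.0086 -0.0498 -0.0474\n0.0567 -0.5267 0.035 -0.0095 -0.0554 -0.0527")

```text
time_s: 5.3
position: [0.4862, -0.3047, 0.2129]
ee_rot: [0.173, -0.165, 0.971, 0.029]
force: [0.5, -0.6, -2.9]
finger_gap: 0.0548
grasp_force: 43.9
```

>>> pendant(offsets="0 0 0 0 0 0\n0 0 0 0 0 0\n0 0 0 0 0 0")

```text
time_s: 5.55
position: [0.4871, -0.3002, 0.2131]
ee_rot: [0.172, -0.166, 0.971, 0.031]
force: [-0.6, 0.7, -2.3]
finger_gap: 0.0546
grasp_force: 43.9
```

Create togo.py:
```python
from h import *
import sys
from scipy.spatial.transform import Rotation as Ro
s=ctrl.sense();p=s['position'];q=s['ee_rot'];print(p,q,s['q'],s['finger_gap'],s['grasp_force'],s['force'])
R=Ro.from_quat(np.roll(q,-1));v=np.load('rest.npy');RR=Ro.from_euler('ZY',[v[3],-np.radians(20)])
G=RR*Ro.from_matrix(np.array([[-1,0,0],[0,1,0],[0,0,-1.]]))
t=v[:3]+RR.as_matrix()@[0.004,0,.0345+float(sys.argv[1])]
print(R.inv().apply(t-p).round(4),(R.inv()*G).as_rotvec().round(4))
```

```bash
python3 togo.py 0.02
```

Run:
```python
from h import *
snap('wrist','wr4');snap('scene','sc4');snap('side','si4')
z=lambda f,x,y,w,h:cv2.resize(cv2.imread('pics/%s.png'%f)[y:y+h,x:x+w],(400,300),interpolation=cv2.INTER_CUBIC)
cv2.imwrite('pics/crop4.png',np.vstack([np.hstack([z('sc4',150,40,160,120),z('si4',270,65,160,120)]),np.hstack([z('wr4',0,0,560,420),z('wr4',140,0,280,210)])]))
```

```text
[ 0.48706787 -0.30021583  0.213112  ] [ 0.17179862 -0.16616895  0.9705362   0.03053857] [ 1.14705253  0.53868327 -0.77467113  2.10549513  0.28057234  0.40180441
  2.15739573] 0.05457331676849419 43.85489881038666 [-0.62538087  0.71182226 -2.30376119]
[-0.0014 -0.0039  0.0785] [ 0.0022  0.0017 -0.0002]
```

View pics/crop4.png

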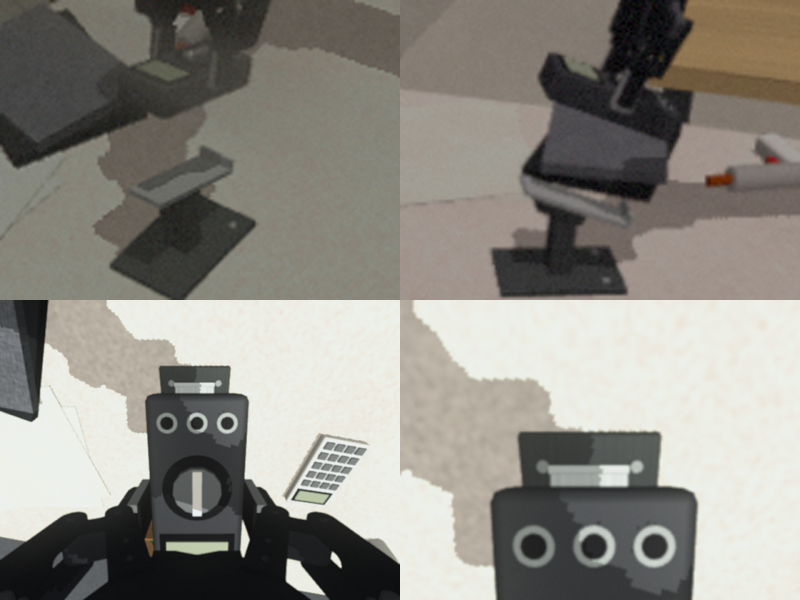

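The wrist view shows the meter centred over the stand (meter centre at crop column 595, lip 597, plate 590), with the lip just past the socket end. The other views show the meter tilted like the strip.

```bash
python3 togo.py 0.02
```

Run:
```python
from h import *
from scipy.spatial.transform import Rotation as Ro
s=ctrl.sense();p=s['position'];R=Ro.from_quat(np.roll(s['ee_rot'],-1)).as_matrix()
for X in ([.0478,0,.0045],[.012,0,-.0035],[.065,.028,.006],[.065,-.028,.006]): print(X,proj('wr4',p+R@X))
v=np.load('rest.npy');RR=Ro.from_euler('ZY',[v[3],-np.radians(20)]).as_matrix()
for X in ([-.067,.02,.01],[-.067,-.02,.01]): print('lip',proj('wr4',v[:3]+RR@X))
```

```text
[ 0.48811731 -0.29920255  0.21370167] [ 0.17211788 -0.16766647  0.97023544  0.03010945] [ 1.14453867  0.53774486 -0.77471616  2.10510093  0.28062996  0.40163199
  2.15784118] 0.05512087024674672 43.854557275772095 [-1.22218512  0.04365034 -2.53419491]
[ 0.0001 -0.0045  0.0786] [0.0018 0.0022 0.0029]
[0.0478, 0, 0.0045] [[273.36806061 175.71046769]]
[0.012, 0, -0.0035] [[273.57291636 270.65206312]]
[0.065, 0.028, 0.006] [[348.08255664 129.28634907]]
[0.065, -0.028, 0.006] [[198.37490334 129.55900911]]
lip [[295.89784154 117.8144405 ]]
lip [[240.19817277 117.74720683]]
```

Meter position in hand agrees with prediction to about 1–2 mm, and the lip and meter line up in the wrist view. Descending along the slope normal, 3 mm uphill for clearance at the lip.

To row units: 0.078 m / 0.6 = 0.13, -0.003 m / 0.6 = -0.005.

>>> pendant(offsets="-0.005 -0.0017 0.025 0 0 0\n-0.005 -0.0017 0.05 0 0 0\n-0.005 -0.0017 0.075 0 0 0\n-0.005 -0.0017 0.1 0 0 0\n-0.005 -0.0017 0.1167 0 0 0\n-0.005 -0.0017 0.13 0 0 0\n-0.005 -0.0017 0.13 0 0 0\n-0.005 -0.0017 0.13 0 0 0")

```text
time_s: 6.37
position: [0.5161, -0.2911, 0.1412]
ee_rot: [0.172, -0.167, 0.97, 0.03]
force: [0.4, -0.4, -2.0]
finger_gap: 0.0549
grasp_force: 43.8
```

```bash
python3 togo.py 0
```

Run:
```python
from h import *
snap('wrist','wr5');snap('scene','sc5');snap('side','si5')
z=lambda f,x,y,w,h:cv2.resize(cv2.imread('pics/%s.png'%f)[y:y+h,x:x+w],(400,300),interpolation=cv2.INTER_CUBIC)
cv2.imwrite('pics/crop5.png',np.vstack([np.hstack([z('sc5',170,70,100,75),z('si5',300,85,100,75)]),np.hstack([z('wr5',0,0,560,420),z('wr5',140,0,280,210)])]))
```

```text
[ 0.51611979 -0.29110666  0.14117598] [ 0.17204923 -0.16699969  0.97035716  0.0302846 ] [ 0.97435111  0.63491377 -0.6094749   2.1288515   0.36103075  0.24333893
  2.07500222] 0.05493739327778537 43.76412570476532 [ 0.42210594 -0.4483765  -2.00150632]
[ 0.0025 -0.0027  0.0205] [0.002  0.0021 0.0015]
```

View pics/crop5.png

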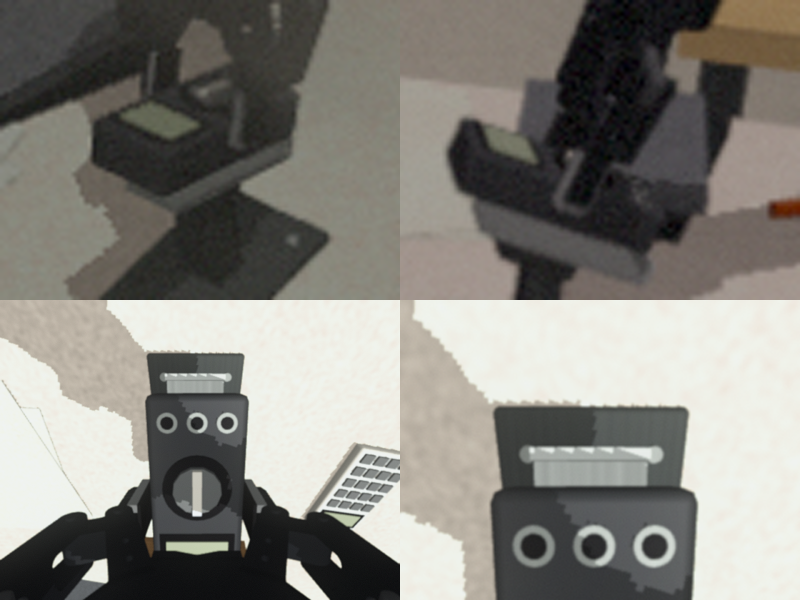

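The wrist view shows the strip centre at crop column about 590 and the meter at 594, so it is laterally centred. The lip stands clear beyond the socket end. I'll check the lip's along-slope position numerically, then lower.

Run:
```python
from h import *
from scipy.spatial.transform import Rotation as Ro
v=np.load('rest.npy');RR=Ro.from_euler('ZY',[v[3],-np.radians(20)]).as_matrix()
for X in ([-.069,.02,.01],[-.069,-.02,.01],[-.065,.02,.01],[-.065,.02,0],[-.065,-.02,0]): print('lip',X,proj('wr5',v[:3]+RR@X)[0], 'crop',(proj('wr5',v[:3]+RR@X)[0]-[140,0])/.7+[400,300])
```

```text
lip [-0.069, 0.02, 0.01] [309.00878753 102.28874392] crop [641.44112505 446.12677703]
lip [-0.069, -0.02, 0.01] [225.77558122 102.01737927] crop [522.5365446  445.73911324]
lip [-0.065, 0.02, 0.01] [308.76378903 110.97462806] crop [641.09112719 458.53518294]
lip [-0.065, 0.02, 0] [306.77826068 111.67023541] crop [638.25465811 459.52890773]
lip [-0.065, -0.02, 0] [228.89164903 111.42222507] crop [526.98807004 459.17460724]
```

>>> pendant(offsets="0 0 0.0067 0 0 0\n0 0 0.0133 0 0 0\n0 0 0.0183 0 0 0\n0 0 0.0217 0 0 0\n0 0 0.0233 0 0 0\n0 0 0.0233 0 0 0\n0 0 0.0233 0 0 0")

```text
time_s: 7.1
position: [0.5204, -0.29, 0.1278]
ee_rot: [0.172, -0.166, 0.97, 0.03]
force: [0.2, -0.6, -1.3]
finger_gap: 0.0549
grasp_force: 43.9
```

To row units: 0.002 m / 0.6 = 0.0033, 0.001 m / 0.6 = 0.0017.

>>> pendant(offsets="0 0 0.0017 0 0 0\n0 0 0.0033 0 0 0\n0 0 0.0033 0 0 0\n0 0 0.0033 0 0 0")

```text
time_s: 7.43
position: [0.521, -0.2899, 0.126]
ee_rot: [0.172, -0.166, 0.97, 0.03]
force: [0.1, -0.6, -2.1]
finger_gap: 0.0552
grasp_force: 43.9
```

>>> pendant(offsets="0 0 0.0017 0 0 0\n0 0 0.0033 0 0 0\n0 0 0.0033 0 0 0\n0 0 0.0033 0 0 0")

```text
time_s: 7.77
position: [0.5214, -0.2899, 0.1252]
ee_rot: [0.172, -0.166, 0.97, 0.029]
force: [-7.2, -1.1, 13.9]
finger_gap: 0.0551
grasp_force: 45.9
```

```bash
python3 togo.py 0
```

```text
[ 0.5213969  -0.28986408  0.12521216] [ 0.17223239 -0.16641531  0.97044949  0.0294912 ] [ 0.93869445  0.65650059 -0.57123956  2.13275781  0.37503994  0.20679121
  2.06037072] 0.05505609090812385 45.88431000709534 [-7.17684162 -1.08515814 13.87263134]
[ 0.0021 -0.0021  0.0037] [0.0001 0.0022 0.0007]
```

Contact is along the slope normal at the expected height. Easing the pressure and grip, then opening.

To row units: -0.001 m / 0.6 = -0.0017, -0.0005 m / 0.6 = -0.0008.

>>> pendant(offsets="0 0 -0.0008 0 0 0\n0 0 -0.0017 0 0 0\n0 0 -0.0017 0 0 0", grip_force=20)

```text
time_s: 8.02
position: [0.5214, -0.2899, 0.1253]
ee_rot: [0.172, -0.166, 0.97, 0.03]
force: [-2.4, -0.7, 3.8]
finger_gap: 0.0554
grasp_force: 44.7
```

>>> pendant(offsets="0 0 0 0 0 0\n0 0 0 0 0 0\n0 0 0 0 0 0\n0 0 0 0 0 0\n0 0 0 0 0 0\n0 0 0 0 0 0", jaw=0.085)

```text
time_s: 8.52
position: [0.5214, -0.2897, 0.1251]
ee_rot: [0.172, -0.166, 0.97, 0.03]
force: [0.8, -0.8, -0.3]
finger_gap: 0.0849
grasp_force: 0.0
```

Run:
```python
from h import *
snap('wrist','wr6');snap('scene','sc6');snap('side','si6')
z=lambda f,x,y,w,h:cv2.resize(cv2.imread('pics/%s.png'%f)[y:y+h,x:x+w],(400,300),interpolation=cv2.INTER_CUBIC)
cv2.imwrite('pics/crop6.png',np.vstack([np.hstack([z('sc6',170,70,100,75),z('si6',300,85,100,75)]),np.hstack([z('wr6',0,0,560,420),z('wr6',140,0,280,210)])]))
```

```text
(no output)
```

View pics/crop6.png

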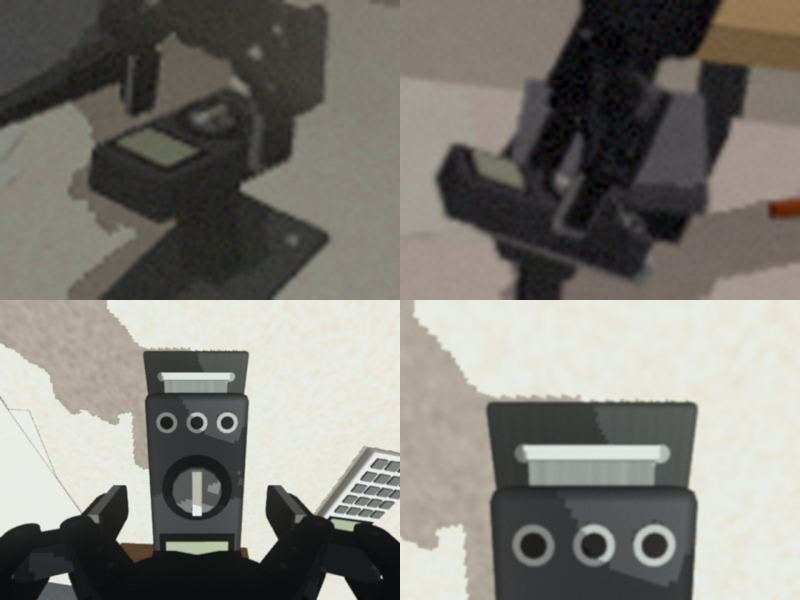

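The meter lies on the strip, centred and parallel, with about 8 mm of strip showing above the lip. Now I'll withdraw along the tool axis.

To row units: -0.16 m / 0.6 = -0.2667, -0.14 m / 0.6 = -0.2333.

>>> pendant(offsets="0 0 -0.0167 0 0 0\n0 0 -0.05 0 0 0\n0 0 -0.0833 0 0 0\n0 0 -0.1333 0 0 0\n0 0 -0.1833 0 0 0\n0 0 -0.2333 0 0 0\n0 0 -0.2667 0 0 0\n0 0 -0.2667 0 0 0\n0 0 -0.2667 0 0 0")

```text
time_s: 9.42
position: [0.469, -0.3091, 0.2765]
ee_rot: [0.173, -0.166, 0.971, 0.029]
force: [0.6, -0.8, -0.3]
finger_gap: 0.0851
grasp_force: 0.0
```

>>> pendant(offsets="0 0.05 0 0 0 0\n0 0.1 0 0 0 0\n0 0.15 0 0 0 0\n0 0.2 0 0 0 0\n0 0.25 0 0 0 0\n0 0.3 0 0 0 0\n0 0.3333 0 0 0 0\n0 0.3333 0 0 0 0\n0 0.3333 0 0 0 0")

```text
time_s: 10.17
position: [0.4023, -0.1188, 0.2752]
ee_rot: [0.172, -0.168, 0.97, 0.03]
force: [-0.1, -0.4, -0.1]
finger_gap: 0.085
grasp_force: 0.0
```

Run:
```python
from h import *
snap('scene','sc7');snap('side','si7')
z=lambda f,x,y,w,h:cv2.resize(cv2.imread('pics/%s.png'%f)[y:y+h,x:x+w],(400,300),interpolation=cv2.INTER_CUBIC)
cv2.imwrite('pics/crop7.png',np.vstack([np.hstack([z('sc7',180,70,80,60),z('si7',300,90,80,60)]),np.hstack([z('sc7',0,0,560,420),z('si7',0,0,560,420)])]))
```

```text
(no output)
```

View pics/crop7.png

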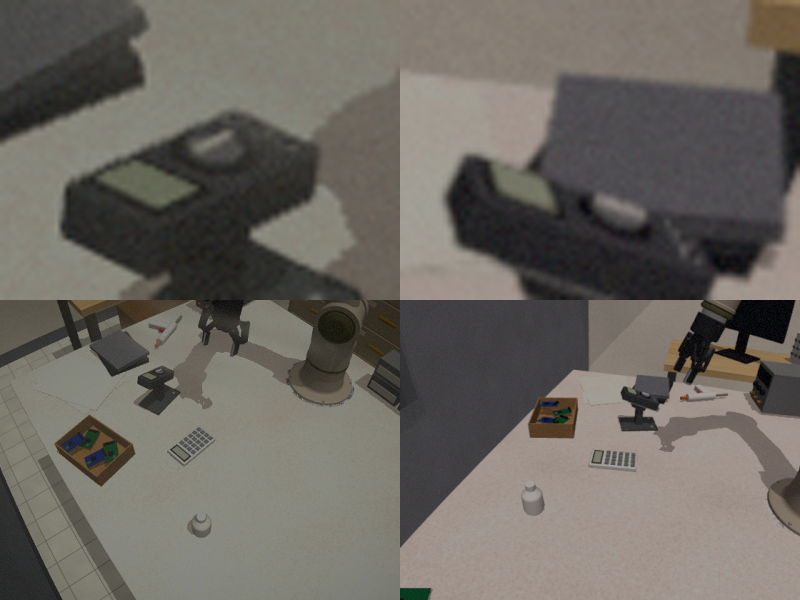

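The meter rests on the stand display uphill (scene display at crop (150,185), side at (525,190)). The gripper is clear, and the calculator and bottle are where they were. One numeric check, then hand in.

Run:
```python
from h import *
from scipy.spatial.transform import Rotation as Ro
x,e=tri([('sc7',(180+149.5/5-.4,70+184/5-.4)),('si7',(300+124/5-.4,90+189/5-.4))])
v=np.load('rest.npy');RR=Ro.from_euler('ZY',[v[3],-np.radians(20)]).as_matrix()
d=RR.T@(x-np.array([v[0],v[1],.09]));print(e,'meter x,y,ztop in rest',d-[.040,0,0])
if abs(d[1])<.012 and -.006<d[0]-.04<.018: print(order.hand_in())
```

```text
0.00038100705840090444 meter x,y,ztop in rest [0.0034317  0.00186927 0.02976923]
the job is handed in; nothing more can be done
None
```

The multimeter is lying released on the sloping rest, display up with the display end uphill. The last images put it about 3 mm uphill of touching the lip and 2 mm off centre. In those images the calculator and bottle looked unmoved. I handed the job in at about 10 s, and no verdict was printed.

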